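Feed a packing block into the laser marker

ROBOT

A 7-joint arm with a two-finger parallel gripper is mounted at the origin on a cart in front of the work surface, level with it; the furniture and walls round the work are solid. World frame = base frame: x ahead of the robot, y to its left, z up, the work surface at z = 0. Lengths are in m, angles in rad, forces in N, time in s.
With the tool pointing down it reaches from about 0.425 to 0.975 m from the base axis. Payload 16.7 kg.
Tool frame: the origin (TCP) lies on the mounting face of the last link; the fingertips stand 173 mm ahead of it and the grasp point (between the pads) lies 155 mm ahead of it; z points along the fingers, y is the direction in which the jaws open and shut (so a half turn about z gives the same grasp; the last joint's range is limited). The gripper opens to 85 mm and grips with 20 to 120 N. Pads are 22 mm wide; open, the fingers measure 114 mm over their backs; the gripper's body (76 mm by 85 mm) begins 54 mm behind the grasp point. The pads swing forward as they close: fully open they stand 13 mm farther back than shut.
Start: joints at [1.153, 0.426, 0.074, 1.606, -0.034, 1.111, -0.067], TCP at [0.179, -0.651, 0.405] pointing down, gripper open.
Joint ranges: [-2.85, 2.85], [-0.5, 2.14], [-1.23, 1.37], [0.21, 2.46], [-1.02, 4.16], [0.16, 2.05], [-2.73, 2.73]. Speed limits (rad/s): [1.89, 1.89, 2.39, 2.39, 3.01, 3.01, 3.01].

INTERFACE

Orientations are given as a unit quaternion [w, x, y, z].
In Python, from workcell import * gives the robot as it stands. The module is installed in compiled form; this text tells all that it offers.
- The arm moves only by the shell command python3 -m crank 'ROWS' [FORCE]. ROWS is JSON, a list of rows, each a list of 5 numbers: the opening, from 0 (shut) to 1 (fully open), then the shift along the tool's x, y, z in mm, then the turn about the tool's z in rad. In form: [[jaw, dx, dy, dz, twist], ...]. A call has 1 to 5 rows; each row is the pose to reach, as a shift and turn from the pose commanded when the call began, along the tool's axes at that moment; what a row does not reach only later rows make up. A row lasts 1/8 s, in which the tool goes at most 62.5 mm and 10.7 degrees, less where a joint would pass 70% of its speed; a pose out of reach is approached as far as the arm can. A call with a gripper value outside its range is refused whole. The fingers move at their own pace and stop on an object; FORCE is the grip in N (left out, the last holds). Time passes only in rows, so rows that repeat a pose let the fingers close. It gives the time, the measured TCP pose, the force and the opening at its end, in the units of the state.
- read_state(): the state, without advancing time (a new reading comes with each control period).
- camera(name): name is "scene" or "top" or "wrist"; returns a dict with "pixels" (420x560x3 uint8, red, green, blue), "K" (3x3 intrinsics, pixels), "R" (3x3) and "t" (3): a world point X has camera coordinates R X + t; the wrist camera has in their place "tool_from_camera" (4x4, takes a point from camera to tool coordinates, whose origin is the TCP and whose axes are the flange's). Camera axes: x right, y down, z forward; pixel columns grow to the right and rows downward; lengths in m; the calibration is good to about 2 mm. The wrist camera is an equidistant fisheye: a pixel r from the principal point sees the ray r / f radians off the axis. A picture is of the moment at which its call begins: read the wrist's pose just before it. There is no depth.
- hand_in(): hands the job in, once; it reports no verdict.
The state is a dict: "time": time; "qpos": joint angles; "joint_velocities": joint speeds; "joint_torque": joint torques, N m; "ee_pos": TCP position; "eef_rot": TCP orientation; "wrist_force": force on the tool from outside, world axes, zero at the start; "wrist_torque": the same for the moment, N m; "opening": finger opening in m.
Only numpy, scipy, OpenCV 4.12 (cv2) and the standard library are available. Lean on these libraries where they do the work, as an engineer would, in place of code of your own. Each camera call takes 0.05 s, during which the arm holds its last target.

TASK

Lay the wooden packing block in the loading tray of the laser marker, take hold of the crank by its loose black sleeve and wind it clockwise to its stop, so that the pusher drives the block through the spring flap and fully home inside. Then, still holding the sleeve because the spring-loaded crank would whip back, wind it back to where it started, so that the flap swings shut behind the pusher, and let go.

Things in the scene. Friction and masses are not known exactly. Their poses are not given: they have to be found in the camera images.
- block_mid (a point): centre of the loose dark wooden packing block, 44 x 90 x 30 mm, about 0.12 kg, lying flat on the bench left of the marker, its centre 15 mm above what it lies on; its own y axis runs along the 90 mm length, x across the 44 mm width, z up
- marker: the laser marker, a white bench machine; origin on the bench under the middle of its loading tray; feeding goes along its -y, towards the box; x is across the tray, away from the robot. The box, with an amber side window, begins at y = -55 mm and is 122 mm high, with a dark laser head up to 155 mm from y = -114 mm on. Behind the tray, level with its floor, runs a white belt housing to x = 69 mm
- tray_mid (a point): where the block's centre belongs in the loading tray: 15 mm above the steel tray floor, which lies 50 mm above the bench; axes as marker. The block lies flat with its length along y. Free from y = -55 mm (box wall with the port) to +68 mm (pusher face at home), so 10 mm off the middle either way is fine
- tray_rail (a point): top of the tray's guide rails on its centre line, 16 mm above the tray floor. The two aluminium rails leave 49 mm between them and flare outward above 9 mm. They are cut away from y = -32 to +34 mm of the tray's middle: there the fingers can reach down beside the block to the level of the tray floor
- mark_spot (a point): where the block's centre ends up when it is fully home inside the box, 150 mm along -y from tray_mid, same axes and height
- crank_axis (a point): point on the upright axis of the crank, at the mid-height of the sleeve, 134 mm above the bench; same axes as tray_mid. The sleeve's centre circles this point level, at 45 mm radius, and lies along +y of it when the crank is home
- crank_sleeve: the upright black ribbed grip sleeve of the crank, 24 mm in diameter, 64 mm long, origin at its centre, z up. It spins freely on its pin, so a hand that holds it need not turn. The steel crank arm turns 33 to 47 mm below its centre
- crank (a joint): angle of the crank, rad: 0 at home (held there by a return spring), grows clockwise seen from above, 7.85 (one and a quarter turns) at the inner stop. It drives the pusher 22.0 mm per rad towards the box, 173 mm in all. The spring pulls back at the sleeve with 1.3 N at home to 2.4 N at the inner stop; let go, the crank whips back
- flap (a joint): angle of the black spring flap just inside the port, hinged at its top: 0 hanging shut, grows as it is pushed inward (1.2 to 1.5 when propped open). The pusher bar holds it open while it is in the port

How it is judged:
On the way, in this order (a step that is already met when the one before it is completed fails the run):
1. the block lies flat and released in the loading tray, between the rails, the crank at home (z of block_mid in the frame of tray_mid between -0.006 and 0.006 m and x of block_mid in the frame of tray_mid between -0.008 and 0.008 m and y of block_mid in the frame of tray_mid between -0.03 and 0.03 m and value of joint crank below 0.3 rad and contact force between the fingers and wood_block below 0.05 N), for 0.2 s.
2. wound in by the held sleeve: the crank is at its inner stop and the block is fully home inside (value of joint crank above 7.55 rad and y of block_mid in the frame of tray_mid below -0.14 m and contact force between the fingers and crank_sleeve above 0.5 N), for 0.1 s.
3. wound back home with the sleeve still held, the flap shut (value of joint crank below 0.5 rad and value of joint flap below 0.1 rad and contact force between the fingers and crank_sleeve above 0.3 N), for 0.1 s.
At the end, for the whole second after the job is handed in: The block lies flat and at rest inside the box, its centre within 15 mm of the marking spot; the flap hangs shut (under 0.1 rad) and the crank is back home (under 0.15 rad) and released (distance between block_mid and mark_spot below 0.015 m and angle between the z axis of block_mid and the z axis of mark_spot, either way round below 0.1 rad and value of joint flap below 0.1 rad and value of joint crank below 0.15 rad and linear speed of wood_block below 0.02 m/s); the robot touches nothing.
It fails at once if the crank is let go and whips back (faster than 4 rad/s, more than 0.6 rad from home, no finger on the sleeve) (value of joint crank above 0.6 rad and velocity of joint crank below -4 rad/s and contact force between the fingers and crank_sleeve below 0.05 N).
It also fails if it takes over 69 s, if anything falls off the work surface, if the arm or the gripper's body presses on something with over 40 N, if the wrist force passes 120 N, or if a joint passes its speed limit or range.

## Working session

There is one attempt and no reset: what is moved stays moved. The work goes in short steps, Python scripts to look and compute and a shell command to move; the robot and the scene stay as the last step left them, time stands still between calls to the robot, and variables do not carry over. Pictures are saved under pics/ and viewed, and the job is handed in when it is done.

```bash
mkdir -p pics; ls; python3 - <<'E'
from workcell import *
import cv2, numpy as np
np.set_printoptions(precision=4,suppress=True)
s=read_state(); print({k:np.round(v,4) for k,v in s.items()})
for n in ["scene","top","wrist"]:
    c=camera(n); cv2.imwrite(f"pics/{n}0.png",c["pixels"][:,:,::-1]); print(n,c["K"].tolist(),{k:np.array(v).round(4).tolist() for k,v in c.items() if k not in("pixels","K")})
E
```

```text
pics
{'time': np.float64(0.0), 'qpos': array([ 1.1525,  0.4267,  0.0739,  1.6066, -0.0341,  1.1108, -0.0671]), 'joint_velocities': array([-0.0006, -0.0004,  0.0002, -0.0004, -0.0015, -0.0005, -0.0007]), 'joint_torque': array([ -0.0004, -94.9831,   3.7601, -46.3524,   0.0191,   0.0101,
        -0.    ]), 'ee_pos': array([ 0.1792, -0.6506,  0.404 ]), 'eef_rot': array([-0.0006,  0.991 ,  0.134 , -0.0001]), 'wrist_force': array([-0.4684, -0.5237,  0.0427]), 'wrist_torque': array([-0.0544, -0.0634, -0.013 ]), 'opening': np.float64(0.0853)}
scene [[403.2240982939271, 0.0, 277.6522255536565], [0.0, 403.2240982939271, 205.345693349298], [0.0, 0.0, 1.0]] {'R': [[-0.7148, -0.6993, -0.0111], [-0.4311, 0.4531, -0.7803], [0.5507, -0.5529, -0.6253]], 't': [0.3693, 0.2801, 0.7393]}
top [[520.0979568987217, 0.0, 266.3482382907372], [0.0, 520.0979568987217, 207.74390481536437], [0.0, 0.0, 1.0]] {'R': [[-0.0049, -1.0, 0.0001], [-0.9961, 0.0049, -0.0876], [0.0876, -0.0005, -0.9962]], 't': [0.0066, 0.5042, 1.5755]}
wrist [[325.19226210127806, 0.0, 282.7374361013218], [0.0, 325.19226210127806, 205.5325123139901], [0.0, 0.0, 1.0]] {'tool_from_camera': [[-0.0009, -0.9538, -0.3004, 0.0764], [1.0, -0.0007, -0.0006, 0.0003], [0.0003, -0.3004, 0.9538, 0.0319], [0.0, 0.0, 0.0, 1.0]]}
```

View pics/scene0.png

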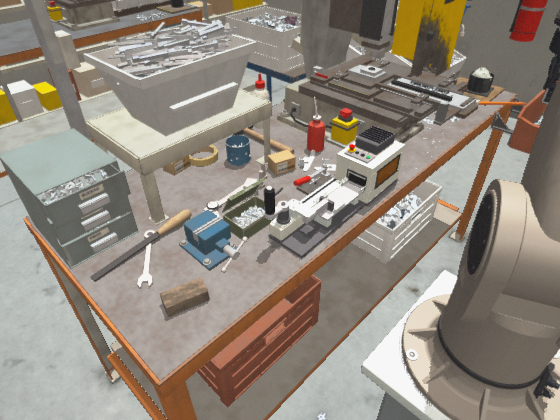

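View pics/top0.png

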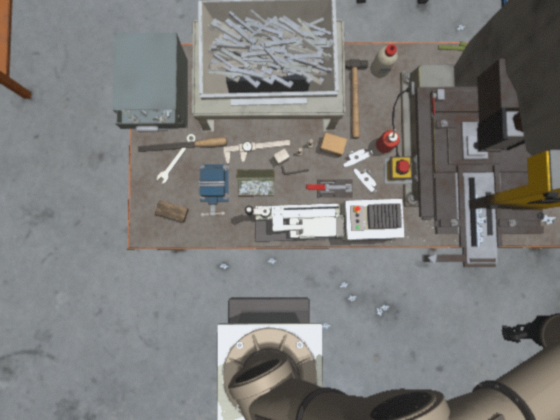

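View pics/wrist0.png

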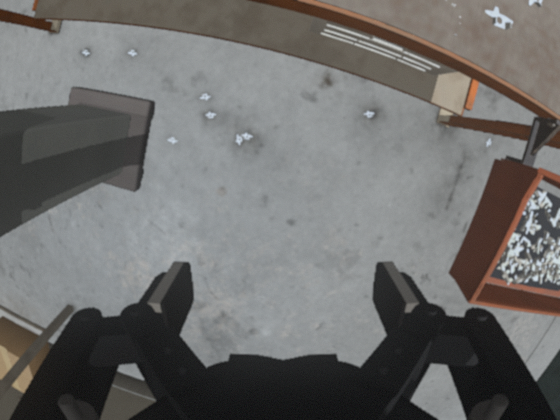

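```bash
cat > h.py <<'E'
import cv2, numpy as np
from workcell import *
from scipy.spatial.transform import Rotation as Rn
np.set_printoptions(precision=4,suppress=True)
def ray(c,u,v):
    K=np.array(c["K"]);R=np.array(c["R"]);t=np.array(c["t"])
    d=R.T@np.linalg.solve(K,[u,v,1.]); return -R.T@t,d
def onz(c,u,v,z):
    o,d=ray(c,u,v); return o+d*(z-o[2])/d[2]
def pose():
    s=read_state(); q=np.array(s["eef_rot"]); return np.array(s["ee_pos"]),Rn.from_quat([q[1],q[2],q[3],q[0]]).as_matrix(),s
def wray(c,p,R,u,v):
    K=np.array(c["K"]);T=np.array(c["tool_from_camera"])
    d=np.array([u-K[0,2],v-K[1,2]]);r=np.hypot(*d);th=r/K[0,0]
    dc=np.array([*(d/max(r,1e-9)*np.sin(th)),np.cos(th)])
    return p+R@T[:3,3],R@T[:3,:3]@dc
def won(c,p,R,u,v,z):
    o,d=wray(c,p,R,u,v); return o+d*(z-o[2])/d[2]
def tri(r1,r2):
    A=[];b=[]
    for o,d in (r1,r2):
        d=d/np.linalg.norm(d);P=np.eye(3)-np.outer(d,d);A.append(P);b.append(P@o)
    x=np.linalg.lstsq(np.vstack(A),np.hstack(b),rcond=None)[0]
    return x,[np.linalg.norm(np.cross(x-o,d/np.linalg.norm(d))) for o,d in(r1,r2)]
def crop(img,x0,y0,x1,y1,k,name):
    cv2.imwrite("pics/"+name,cv2.resize(img[y0:y1,x0:x1],None,fx=k,fy=k,interpolation=cv2.INTER_CUBIC))
def wproj(c,p,R,X):
    K=np.array(c["K"]);T=np.array(c["tool_from_camera"])
    x=T[:3,:3].T@(R.T@(np.array(X)-p)-T[:3,3]);th=np.arctan2(np.hypot(x[0],x[1]),x[2])
    return K[:2,2]+K[0,0]*th*x[:2]/np.hypot(x[0],x[1])
E
python3 - <<'E'
from h import *
im=cv2.imread("pics/top0.png"); crop(im,140,180,420,260,2.8,"topc.png")
im=cv2.imread("pics/scene0.png"); crop(im,150,120,420,320,2.9,"scenec.png")
E
```

```text
(no output)
```

View pics/topc.png

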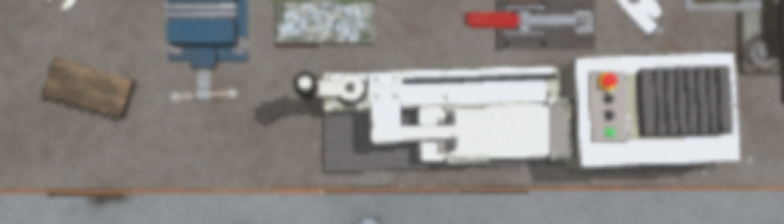

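View pics/scenec.png

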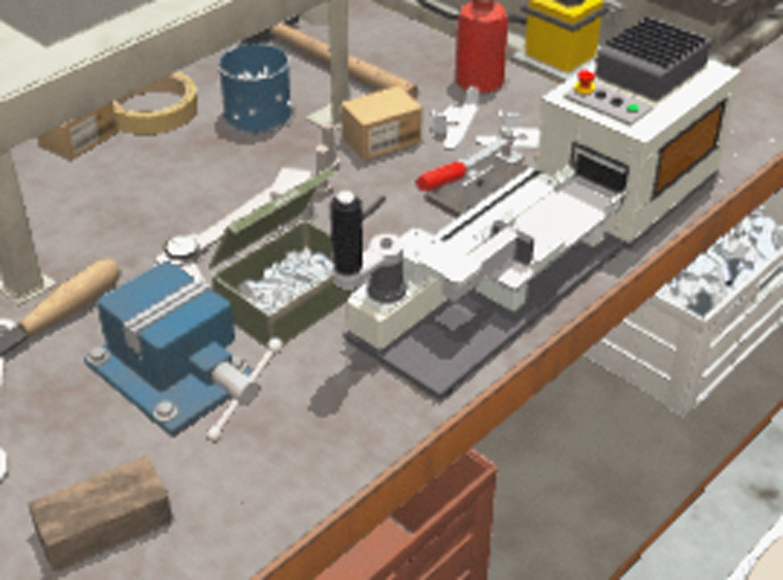

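```bash
python3 - <<'E'
from h import *
c=camera("top"); im=c["pixels"].astype(int)
# block: brown
sub=c["pixels"]; hsv=cv2.cvtColor(sub,cv2.COLOR_RGB2HSV)
print(hsv[211,172],hsv[225,172],sub[211,172],sub[230,172])
d=(im[:,:,0]-im[:,:,2]); m=((d>25)).astype(np.uint8); m[:198]=0;m[224:]=0;m[:,:150]=0;m[:,195:]=0
m=cv2.morphologyEx(m,cv2.MORPH_CLOSE,np.ones((3,3)))
cs,_=cv2.findContours(m,0,2);k=max(cs,key=cv2.contourArea);r=cv2.minAreaRect(k);print(r)
pts=np.array([onz(c,u,v,.03) for u,v in cv2.boxPoints(r)]);print(pts, [np.linalg.norm(pts[i]-pts[i-1]) for i in range(4)],pts.mean(0))
f=lambda x,y,z:onz(c,x/2.8+140-.5,y/2.8+180-.5,z)
B=[f(*q,.122) for q in((576,57),(738,53),(741,158),(582,166))];print(np.array(B))
print("sleeve top",f(305,83,.166),"axis hub",f(350,88,.105))
w=(im.min(2)>215).astype(np.uint8);cs,_=cv2.findContours(w[180:260,340:420].copy(),0,2);k=max(cs,key=cv2.contourArea);r=cv2.minAreaRect(k);bp=cv2.boxPoints(r)+[340,180];print(r,bp);print(np.array([onz(c,*q,.122) for q in bp]))
s=camera("scene"); 
g=lambda x,y:ray(s,x/2.9+150-.5,y/2.9+120-.5)
print("sleeve top tri",tri(g(346,197),ray(c,305/2.8+139.5,83/2.8+179.5)))
E
```

```text
[ 15  71 118] [ 17  30 121] [118 102  85] [125 119 111]
((171.2064208984375, 210.31195068359375), (28.734790802001953, 13.888481140136719), 16.699243545532227)
[[0.4896 0.3429 0.03  ]
 [0.5304 0.3313 0.03  ]
 [0.5046 0.2468 0.03  ]
 [0.464  0.2586 0.03  ]] [np.float64(0.08810386206655448), np.float64(0.042414265606335835), np.float64(0.08830310009341637), np.float64(0.04235221424288949)] [0.4972 0.2949 0.03  ]
[[ 0.5172 -0.2233  0.122 ]
 [ 0.5205 -0.3902  0.122 ]
 [ 0.4125 -0.3902  0.122 ]
 [ 0.4051 -0.2274  0.122 ]]
sleeve top [0.4879 0.0543 0.166 ] axis hub [0.4877 0.0096 0.105 ]
((34.458377838134766, 38.75138854980469), (37.179351806640625, 56.10218048095703), 88.09085083007812) [[345.8035 201.1065]
 [401.8746 199.2375]
 [403.1132 236.3962]
 [347.0422 238.2653]]
[[ 0.5136 -0.2249  0.122 ]
 [ 0.5182 -0.3867  0.122 ]
 [ 0.4112 -0.3872  0.122 ]
 [ 0.4066 -0.2265  0.122 ]]
sleeve top tri (array([0.4876, 0.0542, 0.1706]), [np.float64(5.452320865886357e-05), np.float64(5.452320865880599e-05)])
```

```bash
cat >> h.py <<'E'
def go(x,y,z,ang):
    "shift & twist in tool axes to TCP target, tool x at world angle ang(deg)"
    p,R,s=pose(); d=R.T@(np.array([x,y,z])-p)*1000
    a=np.degrees(np.arctan2(R[1,0],R[0,0])); tw=-((ang-a+180)%360-180)
    print("pos",p,"ang",round(a,2),"tilt",R[:,2],"shift mm",d,"twist rad",round(np.radians(tw),4),"t",s["time"],"F",s["wrist_force"],"open",s["opening"],"q7",s["qpos"][6])
E
python3 -m crank '[[1,38,-40,0,-0.18],[1,76,-80,0,-0.36],[1,114,-120,0,-0.54],[1,152,-160,0,-0.72],[1,190,-200,0,-0.9]]'
python3 -c "
from h import *
go(.46,-.13,.4,91.6)"
```

```text
time: 0.88
ee_pos: [0.309, -0.4086, 0.4068]
eef_rot: [0.004, 0.833, 0.553, -0.001]
wrist_force: [-12.3, -14.9, 50.2]
opening: 0.0853
pos [ 0.309  -0.4086  0.4068] ang 67.12 tilt [ 0.0021 -0.0074 -1.    ] shift mm [315.3988  30.7401   5.0236] twist rad -0.4273 t 0.875 F [-12.3193 -14.8556  50.2354] open 0.08531253449358003 q7 0.3569194243822439
```

```bash

python3 -m crank '[[1,50,5,0,-0.1],[1,105,10,0,-0.2],[1,160,15,0,-0.3],[1,215,20,0,-0.4],[1,265,25,0,-0.42]]'
python3 -c "
from h import *
go(.46,-.13,.4,91.6)"
```

```text
time: 1.5
ee_pos: [0.4366, -0.1716, 0.405]
eef_rot: [0.0, 0.7, 0.714, 0.0]
wrist_force: [0.5, -0.5, 0.0]
opening: 0.0855
pos [ 0.4366 -0.1716  0.405 ] ang 91.16 tilt [ 0.0005 -0.0003 -1.    ] shift mm [41.0813 24.2768  4.9713] twist rad -0.0077 t 1.5 F [ 0.4695 -0.4791  0.0348] open 0.08546578627112274 q7 0.19926686026952586
```

```bash

python3 -m crank '[[1,41,24,5,0],[1,41,24,5,0]]'
python3 -c "
from h import *
go(.46,-.13,.4,91.6)
c=camera('wrist'); cv2.imwrite('pics/w1.png',c['pixels'][:,:,::-1])"
```

```text
time: 1.75
ee_pos: [0.4604, -0.1289, 0.3997]
eef_rot: [-0.0, 0.699, 0.715, 0.0]
wrist_force: [0.6, -0.1, 0.1]
opening: 0.0852
pos [ 0.4604 -0.1289  0.3997] ang 91.32 tilt [ 0.0004  0.001  -1.    ] shift mm [-1.1025 -0.4725 -0.3496] twist rad -0.0049 t 1.75 F [ 0.5992 -0.1118  0.1173] open 0.08517536530835541 q7 0.08531366941073837
```

View pics/w1.png

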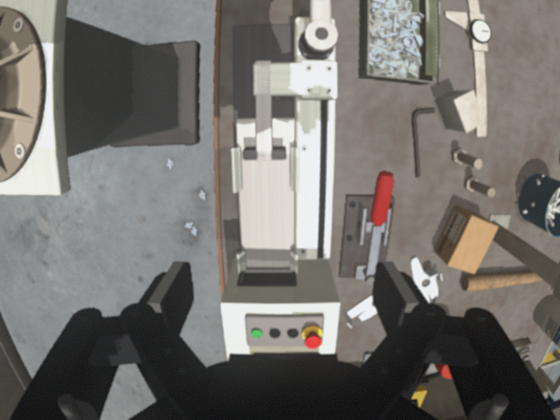

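```bash
python3 -c "
from h import *
im=cv2.imread('pics/w1.png');crop(im,210,0,345,80,5,'w1b.png');crop(im,210,110,345,320,2.8,'w1c.png')"
```

```text
(no output)
```

View pics/w1c.png

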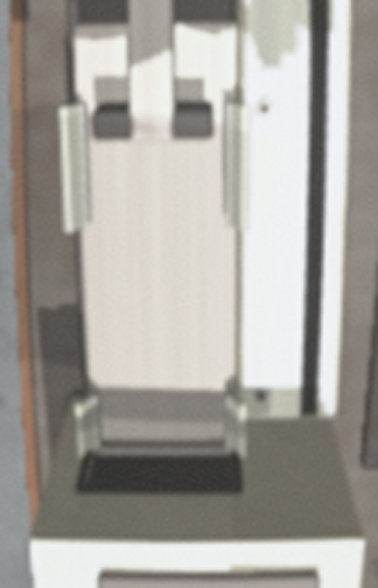

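View pics/w1b.png

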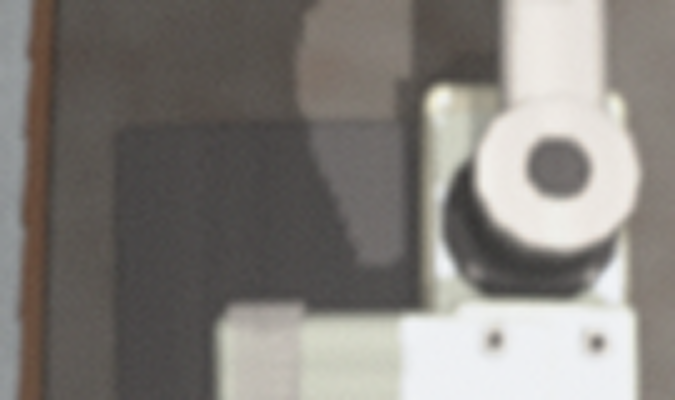

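```bash
python3 - <<'E'
from h import *
c=camera('wrist');p,R,s=pose()
f=lambda x,y,z:won(c,p,R,x/2.8+210-.5,y/2.8+110-.5,z)
for n,x,y,z in [("boxL",32,540,.122),("boxR",363,540,.122),("portbotL",77,490,.05),("portbotR",243,490,.05),("railLend",63,232,.066),("railLi_end",75,232,.066),("railL top",60,105,.066),("railRend o",246,230,.066),("railR top o",248,105,.066),("prail L",76,400,.066),("prail R",246,400,.066),("floorL",84,300,.05),("floorR",240,300,.05),("pushL",93,105,.075),("pushR",213,105,.075),("boxbaseR?",340,415,.05),("pushfaceL",96,138,.052),("pushfaceR",212,138,.052),("housR top",350,0,.05),("housR bot",335,415,.05)]:
    print(n,f(x,y,z)[:2])
g=lambda x,y,z:won(c,p,R,x/5+210-.5,y/5-.5,z)
for z in (.101,.11): print("hub",z,g(557,168,z),g(477,168,z)[0],g(638,168,z)[0])
E
```

```text
boxL [ 0.4038 -0.2268]
boxR [ 0.5119 -0.2246]
portbotL [ 0.4086 -0.2508]
portbotR [ 0.4761 -0.2489]
railLend [ 0.4096 -0.1379]
railLi_end [ 0.4138 -0.1378]
railL top [ 0.4094 -0.0937]
railRend o [ 0.4728 -0.1361]
railR top o [ 0.4722 -0.093 ]
prail L [ 0.4123 -0.202 ]
prail R [ 0.4749 -0.2005]
floorL [ 0.4142 -0.1684]
floorR [ 0.4722 -0.1672]
pushL [ 0.4217 -0.0926]
pushR [ 0.4605 -0.0922]
boxbaseR? [ 0.513  -0.2144]
pushfaceL [ 0.4198 -0.1072]
pushfaceR [ 0.4606 -0.1067]
housR top [ 0.5075 -0.0568]
housR bot [ 0.511  -0.2144]
hub 0.101 [0.487  0.0069 0.101 ] 0.4740393033559721 0.5002247236348336
hub 0.11 [0.486  0.0047 0.11  ] 0.47348391490752656 0.49878565379623463
```

```bash
python3 -c "
from h import *
go(.497,.295,.4,73)"
```

```text
pos [ 0.4592 -0.1319  0.3996] ang 91.07 tilt [-0.0004  0.     -1.    ] shift mm [426.1475  45.7753  -0.3953] twist rad 0.3155 t 1.85 F [-0.1667 -0.4831 -0.5151] open 0.08586781608070088 q7 0.0876173511956429
```

```bash
python3 -m crank '[[1,55,6,0,0.06],[1,110,12,0,0.12],[1,165,18,0,0.18],[1,220,24,0,0.24],[1,275,30,0,0.3]]'
python3 -c "
from h import *
go(.497,.295,.3,73)"
```

```text
time: 2.48
ee_pos: [0.4846, 0.1437, 0.3999]
eef_rot: [0.0, 0.801, 0.599, 0.0]
wrist_force: [1.6, -1.3, -0.4]
opening: 0.0857
pos [0.4846 0.1437 0.3999] ang 73.58 tilt [ 0.0006 -0.0006 -1.    ] shift mm [148.6913 -30.9393  99.8604] twist rad 0.01 t 2.475 F [ 1.5726 -1.334  -0.3555] open 0.08566346818744679 q7 -0.8472323091553114
```

```bash
python3 -m crank '[[1,50,-10,25,0.01],[1,100,-20,60,0.01],[1,148,-31,100,0.01],[1,148,-31,100,0.01]]'
python3 -c "
from h import *
go(.497,.295,.3,73)
c=camera('wrist'); cv2.imwrite('pics/w2.png',c['pixels'][:,:,::-1])"
```

```text
time: 2.98
ee_pos: [0.4949, 0.2961, 0.2967]
eef_rot: [-0.001, 0.802, 0.598, -0.002]
wrist_force: [0.3, -0.0, 0.9]
opening: 0.0853
pos [0.4949 0.2961 0.2967] ang 73.45 tilt [-0.0047 -0.0006 -1.    ] shift mm [-0.4755  2.3566 -3.3573] twist rad 0.0078 t 2.975 F [ 0.2915 -0.0166  0.9398] open 0.08531375121404774 q7 -1.2505496101393625
```

View pics/w2.png

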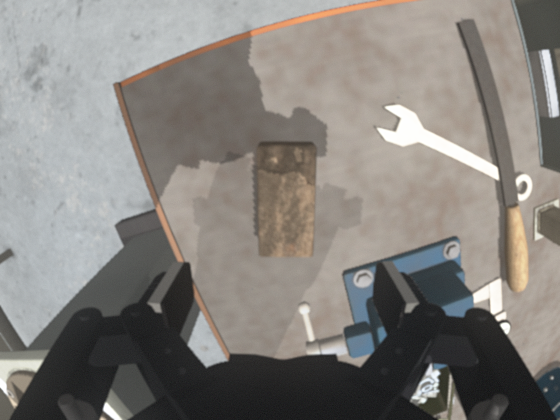

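```bash
python3 - <<'E'
from h import *
c=camera('wrist');p,R,s=pose();im=c["pixels"].astype(int)
m=((im[:,:,0]-im[:,:,2])>26).astype(np.uint8);m[:130]=0;m[275:]=0;m[:,:240]=0;m[:,335:]=0
m=cv2.morphologyEx(cv2.morphologyEx(m,2,np.ones((3,3))),3,np.ones((7,7)))
cs,_=cv2.findContours(m,0,2);k=max(cs,key=cv2.contourArea);r=cv2.minAreaRect(k);bp=cv2.boxPoints(r);print(r,bp)
# top-face corners by eye
for n,q in (("rect",bp),("eye",[(260,142),(316,142),(314,257),(257,257)])):
    P=np.array([won(c,p,R,u,v,.03) for u,v in q]);C=P.mean(0)
    e=[P[i]-P[i-1] for i in range(4)];L=[np.linalg.norm(x) for x in e];i=int(np.argmax(L));print(n,C,np.round(L,4),np.degrees(np.arctan2(e[i][1],e[i][0]))%180)
go(C[0],C[1],.177,73)
E
```

```text
((284.0, 200.0), (108.0, 56.0), 90.0) [[256. 146.]
 [312. 146.]
 [312. 254.]
 [256. 254.]]
rect [0.4976 0.2968 0.03  ] [0.087  0.041  0.087  0.0454] 74.70505234656319
eye [0.4996 0.2963 0.03  ] [0.0927 0.0409 0.0927 0.0464] 73.89607458076026
pos [0.4961 0.2935 0.2992] ang 73.24 tilt [-0.0012 -0.001  -1.    ] shift mm [  3.902    2.6523 122.1601] twist rad 0.0042 t 3.075 F [ 0.1558 -0.3796 -0.0457] open 0.08574253133247432 q7 -1.2483002327188975
```

```bash
python3 -m crank '[[1,3,2,40,-0.01],[1,3,2,80,-0.01],[1,3,2,105,-0.01],[1,3,2,121,-0.01],[1,3,2,121,-0.01]]' 40
python3 -m crank '[[0.3,0,0,0,0],[0.3,0,0,0,0],[0.3,0,0,0,0],[0.3,0,0,0,0]]' 40
python3 -c "
from h import *
go(.497,.295,.3,73)
c=camera('wrist'); cv2.imwrite('pics/w3.png',c['pixels'][:,:,::-1])"
```

```text
time: 3.7
ee_pos: [0.499, 0.2955, 0.1789]
eef_rot: [0.0, 0.8, 0.6, -0.0]
wrist_force: [-0.2, -0.2, 0.2]
opening: 0.0856
time: 4.2
ee_pos: [0.4988, 0.2968, 0.1798]
eef_rot: [0.0, 0.799, 0.601, 0.001]
wrist_force: [-1.9, -2.3, 10.5]
opening: 0.0435
pos [0.4988 0.2968 0.1798] ang 73.84 tilt [ 0.0012  0.0003 -1.    ] shift mm [  -2.13     -1.0701 -120.2272] twist rad 0.0146 t 4.2 F [-1.9317 -2.2608 10.5112] open 0.04353231626053814 q7 -1.3626068411444034
```

View pics/w3.png

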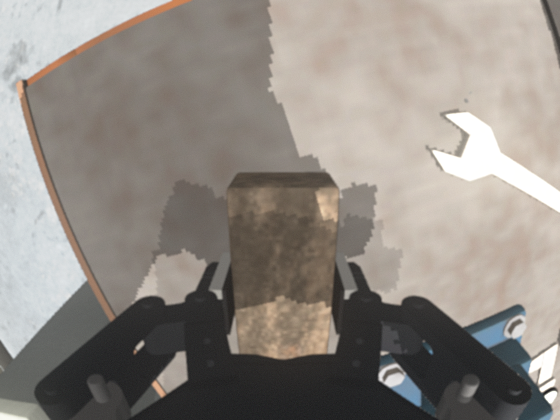

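```bash
python3 -m crank '[[0.3,0,0,-50,0],[0.3,0,0,-110,0],[0.3,-20,0,-170,0],[0.3,-60,0,-210,0],[0.3,-110,0,-220,0]]'
python3 -c "
from h import *
go(.443,-.1705,.4,91.4)"
```

```text
time: 4.88
ee_pos: [0.4677, 0.1909, 0.4016]
eef_rot: [0.001, 0.799, 0.601, 0.002]
wrist_force: [-0.0, -1.1, -2.2]
opening: 0.0432
pos [0.4677 0.1909 0.4016] ang 73.92 tilt [ 0.0041  0.0013 -1.    ] shift mm [-354.0665   76.4155    0.9838] twist rad -0.3052 t 4.875 F [-0.0362 -1.1347 -2.1567] open 0.043234169131053025 q7 -0.9546745282762518
```

```bash
python3 -m crank '[[0.3,-55,12,0,-0.06],[0.3,-110,24,0,-0.12],[0.3,-165,36,0,-0.18],[0.3,-220,48,0,-0.24],[0.3,-275,60,0,-0.305]]'
python3 -c "
from h import *
go(.443,-.1705,.3,91.4)"
```

```text
time: 5.5
ee_pos: [0.4484, -0.0915, 0.3993]
eef_rot: [0.001, 0.698, 0.716, 0.0]
wrist_force: [1.1, 0.9, -0.7]
opening: 0.0435
pos [ 0.4484 -0.0915  0.3993] ang 91.44 tilt [ 0.001  -0.0006 -1.    ] shift mm [-78.7384  -7.4799  99.3706] twist rad 0.0007 t 5.5 F [ 1.1334  0.9115 -0.7295] open 0.043514616289451157 q7 0.018798584301225135
```

```bash
python3 -m crank '[[0.3,-40,-4,30,0],[0.3,-78,-7,70,0],[0.3,-78,-7,100,0],[0.3,-78,-7,100,0]]'
python3 -c "
from h import *
go(.443,-.1705,.25,91.4)
c=camera('wrist'); cv2.imwrite('pics/w4.png',c['pixels'][:,:,::-1])"
```

```text
time: 6.0
ee_pos: [0.4431, -0.1679, 0.2975]
eef_rot: [-0.002, 0.699, 0.715, -0.0]
wrist_force: [0.5, 0.7, -1.4]
opening: 0.0431
pos [ 0.4431 -0.1679  0.2975] ang 91.31 tilt [-0.0031  0.0016 -1.    ] shift mm [-2.6717  0.0307 47.4755] twist rad -0.0016 t 6.0 F [ 0.5352  0.6829 -1.4317] open 0.04309401177315889 q7 0.07774725306355378
```

View pics/w4.png

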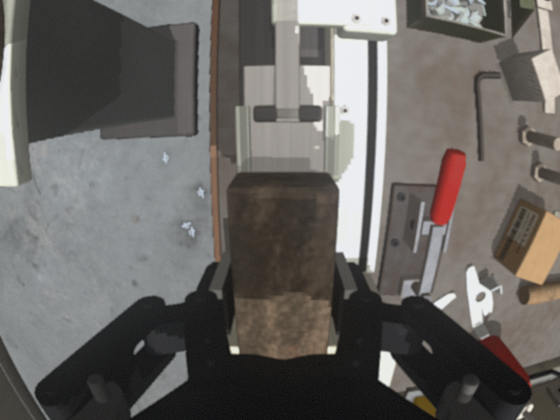

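```bash
python3 -c "
from h import *
im=cv2.imread('pics/w4.png');crop(im,225,55,350,190,4.4,'w4c.png')"
```

```text
(no output)
```

View pics/w4c.png

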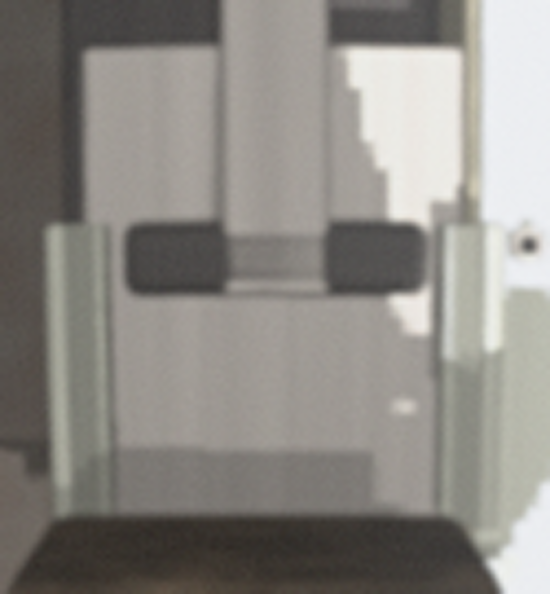

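```bash
python3 - <<'E'
from h import *
c=camera('wrist');p,R,s=pose();print(p)
f=lambda x,y,z:won(c,p,R,x/4.4+225-.5,y/4.4+55-.5,z)
rot=np.radians(91.4);yv=np.array([np.cos(rot),np.sin(rot)]);xv=np.array([np.sin(rot),-np.cos(rot)])
def lat(n,a,b):
    P=[(q[:2]-p[:2]) for q in(a,b)];print(n,"x rel TCP",[round(q@xv*1000,1) for q in P],"mid",round((P[0]+P[1])@xv*500,2),"y rel",[round(q@yv*1000,1) for q in P])
lat("outer rails near",f(47,235,.066),f(503,235,.066))
lat("outer rails low",f(55,480,.066),f(500,480,.066))
lat("feet",f(110,300,.05),f(435,300,.05))
lat("feet2",f(115,470,.05),f(435,470,.05))
lat("pusher",f(127,230,.075),f(425,230,.075))
lat("pusher face",f(130,295,.065),f(420,295,.065))
zb=p[2]-.179
lat("block bottom",f(65,518,zb),f(455,518,zb))
lat("block top",(won(c,p,R,228,183,zb+.03)),won(c,p,R,337,183,zb+.03))
E
```

```text
[ 0.4442 -0.1676  0.2997]
outer rails near x rel TCP [np.float64(-29.4), np.float64(34.5)] mid 2.57 y rel [np.float64(76.0), np.float64(76.0)]
outer rails low x rel TCP [np.float64(-29.1), np.float64(35.0)] mid 2.95 y rel [np.float64(40.8), np.float64(40.8)]
feet x rel TCP [np.float64(-22.2), np.float64(27.0)] mid 2.37 y rel [np.float64(65.7), np.float64(65.8)]
feet2 x rel TCP [np.float64(-22.0), np.float64(27.5)] mid 2.77 y rel [np.float64(39.4), np.float64(39.4)]
pusher x rel TCP [np.float64(-17.3), np.float64(22.4)] mid 2.55 y rel [np.float64(76.4), np.float64(76.4)]
pusher face x rel TCP [np.float64(-17.9), np.float64(23.0)] mid 2.54 y rel [np.float64(67.1), np.float64(67.2)]
block bottom x rel TCP [np.float64(-20.3), np.float64(20.8)] mid 0.25 y rel [np.float64(46.4), np.float64(46.3)]
block top x rel TCP [np.float64(-20.6), np.float64(20.1)] mid -0.24 y rel [np.float64(48.4), np.float64(48.4)]
```

```bash
python3 -m crank '[[0.3,-2,2.4,20,0],[0.3,-2,2.4,38,0],[0.3,-2,2.4,54,0],[0.3,-2,2.4,64,0],[0.3,-2,2.4,64,0]]'
python3 -c "
from h import *
go(.443,-.1705,.23,91.4)
c=camera('wrist'); cv2.imwrite('pics/w5.png',c['pixels'][:,:,::-1])"
```

```text
time: 6.72
ee_pos: [0.4463, -0.1698, 0.2346]
eef_rot: [-0.0, 0.699, 0.715, -0.0]
wrist_force: [0.7, 0.0, -2.1]
opening: 0.0432
pos [ 0.4463 -0.1698  0.2346] ang 91.34 tilt [-0.0005  0.0003 -1.    ] shift mm [-0.65   -3.2832  4.5871] twist rad -0.0011 t 6.725 F [ 0.6884  0.009  -2.1266] open 0.04318484408042446 q7 -0.0006220464752182466
```

View pics/w5.png

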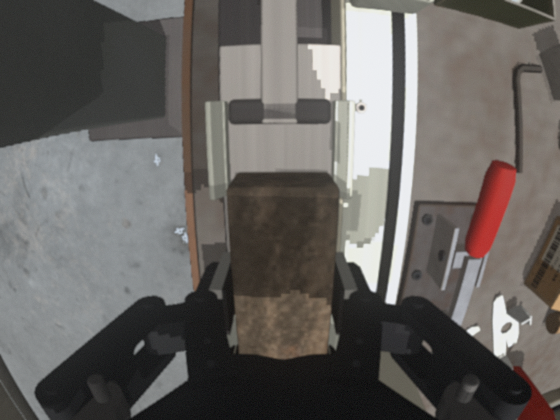

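```bash
python3 -m crank '[[0.3,0,0,3,0],[0.3,0,0,5,0],[0.3,0,0,5,0]]'
python3 -c "
from h import *
go(.443,-.1705,.23,91.4)"
```

```text
time: 7.15
ee_pos: [0.4463, -0.17, 0.2298]
eef_rot: [0.0, 0.699, 0.715, 0.0]
wrist_force: [-0.2, -0.4, -1.2]
opening: 0.0432
pos [ 0.4463 -0.17    0.2298] ang 91.31 tilt [ 0.0002 -0.     -1.    ] shift mm [-0.4344 -3.3059 -0.1737] twist rad -0.0015 t 7.15 F [-0.2239 -0.4277 -1.2346] open 0.04320081223429781 q7 -0.007278900243978921
```

```bash
python3 -m crank '[[0.3,0,0,1,0],[0.6,0,0,1,0],[0.7,0,0,1,0],[0.75,0,0,1,0],[0.75,0,0,1,0]]'
python3 -c "
from h import *
go(.443,-.1705,.23,91.4)
c=camera('wrist'); cv2.imwrite('pics/w6.png',c['pixels'][:,:,::-1])"
```

```text
time: 7.78
ee_pos: [0.4462, -0.17, 0.2287]
eef_rot: [-0.0, 0.699, 0.715, 0.0]
wrist_force: [0.0, -0.0, 0.3]
opening: 0.0641
pos [ 0.4462 -0.17    0.2287] ang 91.32 tilt [-0.      0.0001 -1.    ] shift mm [-0.475  -3.2438 -1.2966] twist rad -0.0015 t 7.775 F [ 0.0152 -0.033   0.3195] open 0.06409995647215025 q7 -0.00861901388549316
```

View pics/w6.png

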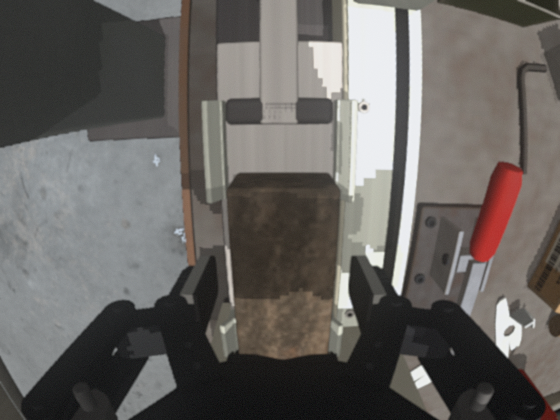

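```bash
python3 -m crank '[[0.75,0,0,-30,0],[0.75,0,0,-80,0],[1,0,0,-130,0],[1,40,10,-165,0],[1,95,20,-170,0]]'
python3 -c "
from h import *
go(.488,.0,.4,91.4)
c=camera('scene'); crop(c['pixels'][:,:,::-1],230,130,430,270,4,'s2.png')"
```

```text
time: 8.45
ee_pos: [0.4646, -0.0742, 0.4013]
eef_rot: [0.002, 0.7, 0.714, 0.001]
wrist_force: [0.4, 0.0, -1.7]
opening: 0.0855
pos [ 0.4646 -0.0742  0.4013] ang 91.14 tilt [ 0.0041 -0.0014 -1.    ] shift mm [73.7653 24.8496  1.2482] twist rad -0.0045 t 8.45 F [ 0.3717  0.0023 -1.6509] open 0.085461553833079 q7 -0.04362436871855203
```

View pics/s2.png

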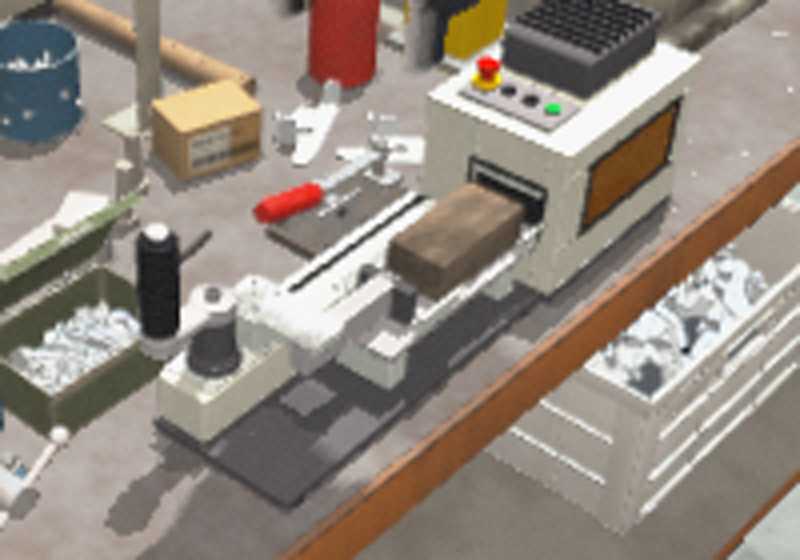

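```bash
python3 -m crank '[[1,50,16,0,0],[1,94,25,0,0],[1,94,25,0,0]]'
python3 -c "
from h import *
go(.488,.02,.4,91.4)
c=camera('wrist'); cv2.imwrite('pics/w7.png',c['pixels'][:,:,::-1])"
```

```text
time: 8.88
ee_pos: [0.4871, 0.0233, 0.3988]
eef_rot: [-0.0, 0.697, 0.717, 0.001]
wrist_force: [0.4, -0.8, -1.0]
opening: 0.0856
pos [0.4871 0.0233 0.3988] ang 91.61 tilt [ 0.0003  0.0012 -1.    ] shift mm [-3.3138  0.8511 -1.1822] twist rad 0.0037 t 8.875 F [ 0.4061 -0.7509 -1.0264] open 0.08559982745320861 q7 -0.2734150943236006
```

View pics/w7.png

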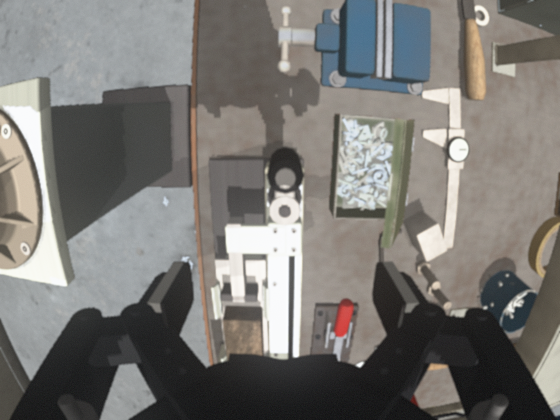

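```bash
python3 -c "
from h import *
im=cv2.imread('pics/w7.png');crop(im,240,130,330,240,5,'w7c.png')"
```

```text
(no output)
```

View pics/w7c.png

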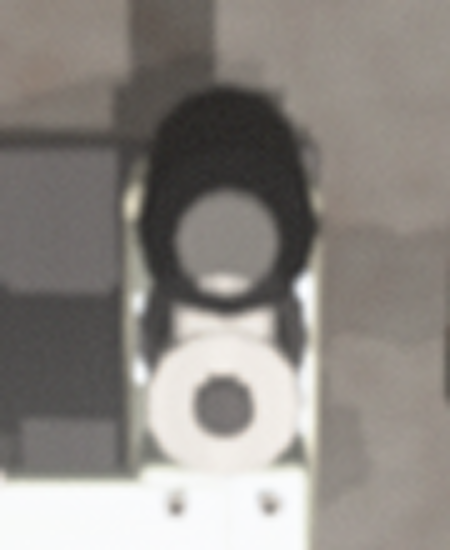

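```bash
python3 - <<'E'
from h import *
c=camera('wrist');p,R,s=pose()
f=lambda x,y,z:won(c,p,R,x/5+240-.5,y/5+130-.5,z)
print("ring",f(229,222,.166),"width",f(143,222,.166)[0]-f(315,222,.166)[0])
for z in(.166,.170,.175,.18): print("cap",z,f(227,243,z))
for z in(.101,.105,.11,.115): print("hub",z,f(225,404,z), "ringw",f(148,404,z)[0]-f(302,404,z)[0])
t=camera('top'); print("hub tri w/ top",tri(wray(c,p,R,225/5+239.5,404/5+129.5),ray(t,350/2.8+139.5,88/2.8+179.5)))
print("cap tri",tri(wray(c,p,R,227/5+239.5,243/5+129.5),ray(t,305/2.8+139.5,83/2.8+179.5)))
go(.488,.054,.4,91.6)
E
```

```text
ring [0.4871 0.0543 0.166 ] width -0.021661423472599473
cap 0.166 [0.4869 0.0516 0.166 ]
cap 0.17 [0.4869 0.0525 0.17  ]
cap 0.175 [0.4868 0.0536 0.175 ]
cap 0.18 [0.4868 0.0547 0.18  ]
hub 0.101 [0.488  0.0087 0.101 ] ringw -0.026503140465959474
hub 0.105 [0.488 0.01  0.105] ringw -0.026103955387137057
hub 0.11 [0.4879 0.0117 0.11  ] ringw -0.025604974038608896
hub 0.115 [0.4878 0.0133 0.115 ] ringw -0.02510599269008068
hub tri w/ top (array([0.4879, 0.0096, 0.1037]), [np.float64(8.290809656507748e-05), np.float64(8.290809656508161e-05)])
cap tri (array([0.4869, 0.054 , 0.1769]), [np.float64(0.00010167958840074742), np.float64(0.00010167958840037211)])
pos [0.4868 0.0194 0.3985] ang 91.29 tilt [-0.0005 -0.0003 -1.    ] shift mm [34.5742  2.013  -1.4739] twist rad -0.0054 t 9.025 F [ 0.7855 -0.4566 -0.1867] open 0.08546323021871137 q7 -0.2712356496919318
```

```bash
python3 -m crank '[[1,35,1,0,0],[1,35,1,30,0],[1,35,1,65,0],[1,35,1,95,0],[1,35,1,105,0]]' 60
python3 -m crank '[[1,0,0,0,0]]'
python3 -c "
from h import *
go(.487,.0542,.294,91.3)
c=camera('wrist'); cv2.imwrite('pics/w8.png',c['pixels'][:,:,::-1])"
```

```text
time: 9.65
ee_pos: [0.4866, 0.0538, 0.2923]
eef_rot: [-0.001, 0.699, 0.715, -0.001]
wrist_force: [-0.5, 0.3, 0.3]
opening: 0.0854
time: 9.78
ee_pos: [0.4872, 0.0545, 0.2938]
eef_rot: [-0.0, 0.699, 0.715, -0.0]
wrist_force: [-0.1, -0.3, 0.1]
opening: 0.0856
pos [0.4872 0.0545 0.2938] ang 91.26 tilt [-0.0007 -0.0001 -1.    ] shift mm [-0.2484 -0.1809 -0.2175] twist rad -0.0006 t 9.775 F [-0.131  -0.2779  0.1373] open 0.0856093507377574 q7 -0.47763121585994744
```

View pics/w8.png

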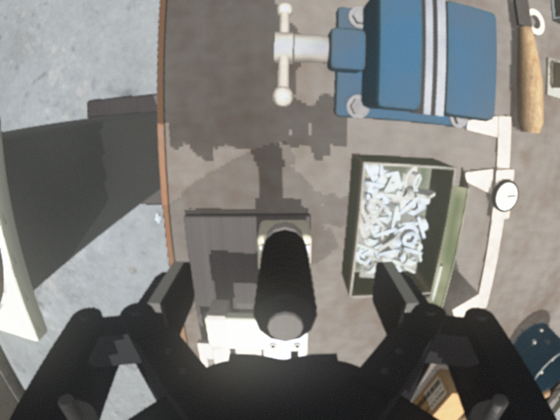

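```bash
python3 -m crank '[[0.1,0,0,0,0],[0.1,0,0,0,0],[0.1,0,0,0,0],[0.1,0,0,0,0],[0.1,0,0,0,0]]' 60
python3 -m crank '[[0.1,0,0,0,0],[0.1,0,0,0,0]]' 60
python3 -c "
from h import *
go(.487,.0542,.294,91.3)
c=camera('wrist'); cv2.imwrite('pics/w9.png',c['pixels'][:,:,::-1])"
```

```text
time: 10.45
ee_pos: [0.4875, 0.0551, 0.2942]
eef_rot: [0.0, 0.699, 0.715, 0.0]
wrist_force: [2.3, -0.3, 5.3]
opening: 0.0227
time: 10.7
ee_pos: [0.4875, 0.0551, 0.2942]
eef_rot: [0.0, 0.699, 0.715, 0.0]
wrist_force: [1.4, -1.4, 7.0]
opening: 0.0228
pos [0.4875 0.0551 0.2942] ang 91.31 tilt [ 0.0012  0.0001 -1.    ] shift mm [-0.8713 -0.5158  0.1762] twist rad 0.0002 t 10.7 F [ 1.3847 -1.382   7.0166] open 0.022791819347819386 q7 -0.4783783577145372
```

View pics/w9.png

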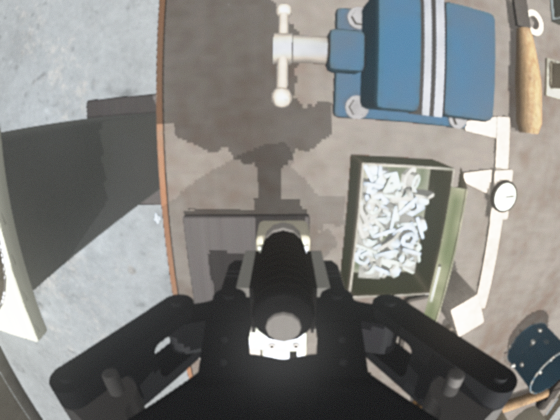

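```bash
python3 -m crank '[[0.1,-2.2,13.9,0,0],[0.1,-8.6,26.5,0,0],[0.1,-18.5,36.4,0,0],[0.1,-31.1,42.8,0,0],[0.1,-45,45,0,0]]' 60
python3 -c "
from h import *
go(.5325,.0101,.294,91.3)
c=camera('scene'); crop(c['pixels'][:,:,::-1],230,130,430,270,4,'s3.png')"
```

```text
time: 11.38
ee_pos: [0.5339, 0.0114, 0.2942]
eef_rot: [0.0, 0.699, 0.715, 0.001]
wrist_force: [-0.9, 2.8, 5.7]
opening: 0.0222
pos [0.5339 0.0114 0.2942] ang 91.35 tilt [ 0.0015  0.001  -1.    ] shift mm [-1.2888 -1.4046  0.226 ] twist rad 0.001 t 11.375 F [-0.9242  2.7762  5.6851] open 0.022223219240541325 q7 -0.3894856804188819
```

View pics/s3.png

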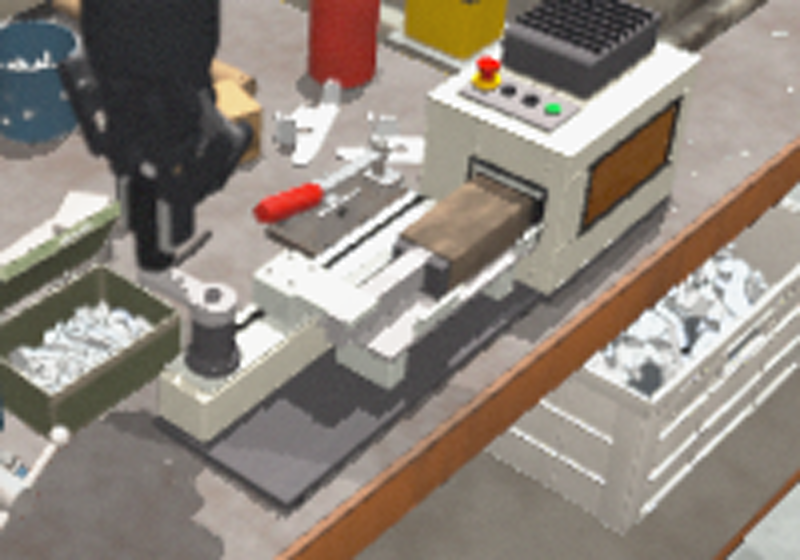

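```bash
python3 -m crank '[[0.1,-13.9,-2.2,0,0],[0.1,-26.5,-8.6,0,0],[0.1,-36.4,-18.5,0,0],[0.1,-42.8,-31.1,0,0],[0.1,-45,-45,0,0]]' 60
python3 -c "
from h import *
go(.4885,-.035,.294,91.3)
c=camera('scene'); crop(c['pixels'][:,:,::-1],230,130,430,270,4,'s4.png')"
```

```text
time: 12.05
ee_pos: [0.4893, -0.0353, 0.2942]
eef_rot: [0.001, 0.699, 0.715, 0.001]
wrist_force: [3.4, 4.7, 3.1]
opening: 0.0228
pos [ 0.4893 -0.0353  0.2942] ang 91.29 tilt [ 0.0017  0.0001 -1.    ] shift mm [ 0.2762 -0.7913  0.1955] twist rad -0.0003 t 12.05 F [3.3884 4.7456 3.0706] open 0.022812481002810272 q7 -0.2818481302330869
```

View pics/s4.png

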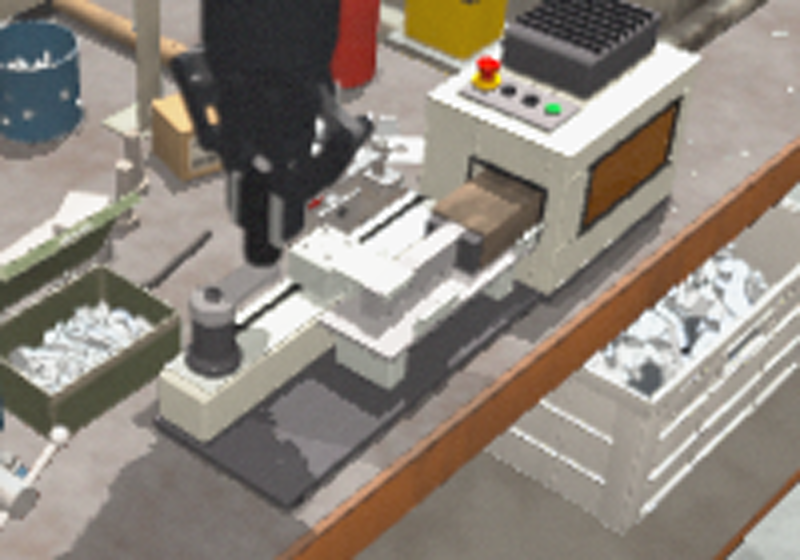

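```bash
python3 -m crank '[[0.1,2.2,-13.9,0,0],[0.1,8.6,-26.5,0,0],[0.1,18.5,-36.4,0,0],[0.1,31.1,-42.8,0,0],[0.1,45,-45,0,0]]' 60
python3 -c "
from h import *
go(.4435,.009,.294,91.3)"
```

```text
time: 12.72
ee_pos: [0.4433, 0.0094, 0.2942]
eef_rot: [0.001, 0.699, 0.715, 0.001]
wrist_force: [14.5, -3.3, -2.4]
opening: 0.0224
pos [0.4433 0.0094 0.2942] ang 91.3 tilt [ 0.002  -0.0002 -1.    ] shift mm [-0.3725  0.1832  0.1745] twist rad 0.0 t 12.725 F [14.5301 -3.2705 -2.4258] open 0.0224044554795185 q7 -0.3620565804140087
```

```bash
python3 -m crank '[[0.1,13.9,3,0,0],[0.1,26.5,9.2,0,0],[0.1,36.4,19,0,0],[0.1,42.8,31.5,0,0],[0.1,45,45.4,0,0]]' 60
python3 -c "
from h import *
go(.4875,.0545,.294,91.3)
c=camera('scene'); crop(c['pixels'][:,:,::-1],230,130,430,270,4,'s5.png')"
```

```text
time: 13.35
ee_pos: [0.4873, 0.0555, 0.2939]
eef_rot: [-0.0, 0.699, 0.715, -0.001]
wrist_force: [-2.6, -6.6, 12.3]
opening: 0.0224
pos [0.4873 0.0555 0.2939] ang 91.35 tilt [-0.0009 -0.0009 -1.    ] shift mm [-0.9679  0.1591 -0.0508] twist rad 0.0009 t 13.35 F [-2.6176 -6.6331 12.2746] open 0.022364681315587817 q7 -0.4842548471550323
```

View pics/s5.png

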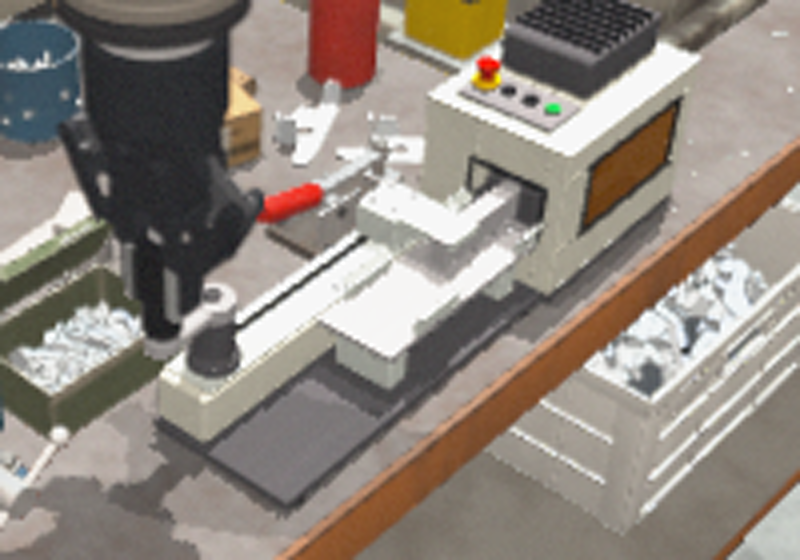

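```bash
python3 -m crank '[[0.1,-2.6,13.9,0,0],[0.1,-9,26.5,0,0],[0.1,-19,36.4,0,0],[0.1,-31.5,42.8,0,0],[0.1,-45.5,45,0,0]]' 60
python3 -m crank '[[0.1,-1,0,0,0],[0.1,-1,0,0,0]]' 60
python3 -c "
from h import *
go(.5335,.0105,.294,91.3)
c=camera('scene'); crop(c['pixels'][:,:,::-1],230,130,430,270,4,'s6.png')"
```

```text
time: 14.02
ee_pos: [0.534, 0.0114, 0.2942]
eef_rot: [-0.0, 0.699, 0.716, 0.001]
wrist_force: [0.1, 4.8, 8.4]
opening: 0.0228
time: 14.28
ee_pos: [0.5338, 0.0108, 0.2942]
eef_rot: [-0.0, 0.699, 0.716, 0.001]
wrist_force: [4.6, 4.6, 6.9]
opening: 0.0231
pos [0.5338 0.0108 0.2942] ang 91.37 tilt [ 0.0014  0.0016 -1.    ] shift mm [-0.3292 -0.3102  0.2415] twist rad 0.0012 t 14.275 F [4.586  4.6017 6.9167] open 0.02307834196434455 q7 -0.3930469893140856
```

View pics/s6.png

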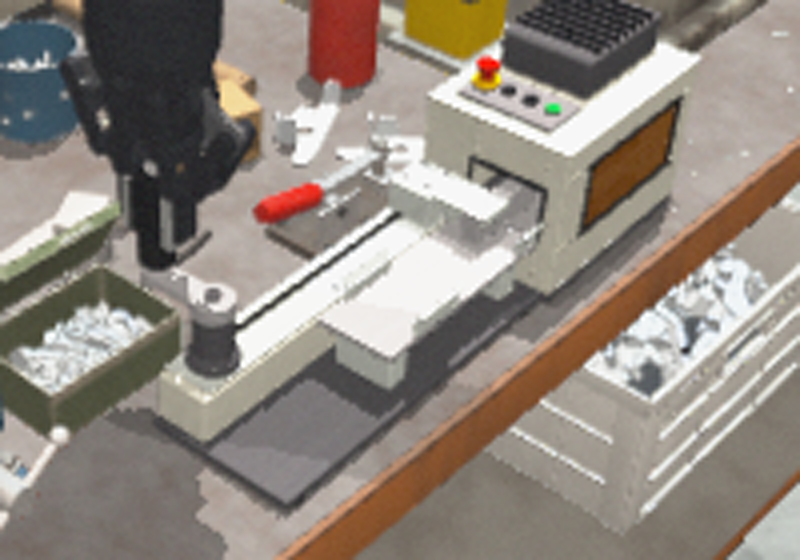

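```bash
python3 -m crank '[[0.1,-1.5,0,0,0],[0.1,-3,0,0,0],[0.1,-3,0,0,0]]' 60
python3 -c "
from h import *
go(.5335,.0105,.294,91.3)"
```

```text
time: 14.7
ee_pos: [0.5338, 0.01, 0.2943]
eef_rot: [-0.001, 0.698, 0.716, 0.002]
wrist_force: [3.4, 19.6, 5.5]
opening: 0.0224
pos [0.5338 0.01   0.2943] ang 91.5 tilt [ 0.0018  0.0042 -1.    ] shift mm [ 0.5301 -0.2375  0.3004] twist rad 0.0034 t 14.7 F [ 3.3711 19.6346  5.4814] open 0.022436768159215276 q7 -0.3870191401773643
```

```bash
python3 -m crank '[[0.1,16,-2.2,0,0],[0.1,30,-8.6,0,0],[0.1,40.4,-18.5,0,0],[0.1,46.8,-31.1,0,0],[0.1,49,-45,0,0]]' 60
python3 -c "
from h import *
go(.4875,.0545,.294,91.3)"
```

```text
time: 15.32
ee_pos: [0.4868, 0.0553, 0.294]
eef_rot: [-0.0, 0.699, 0.716, -0.0]
wrist_force: [-2.0, -5.4, 10.7]
opening: 0.0228
pos [0.4868 0.0553 0.294 ] ang 91.37 tilt [-0.0004 -0.0002 -1.    ] shift mm [-0.8277  0.7108 -0.0134] twist rad 0.0012 t 15.325 F [-1.9823 -5.3836 10.6752] open 0.02276720800597201 q7 -0.48307301780274986
```

```bash
python3 -m crank '[[0.1,-2.7,-13.9,0,0],[0.1,-9.1,-26.4,0,0],[0.1,-19,-36,0,0],[0.1,-31.6,-42,0,0],[0.1,-45.5,-44,0,0]]' 60
python3 -c "
from h import *
go(.4435,.009,.294,91.3)"
```

```text
time: 15.95
ee_pos: [0.4439, 0.008, 0.294]
eef_rot: [0.0, 0.699, 0.715, -0.0]
wrist_force: [4.0, -0.2, 9.3]
opening: 0.0229
pos [0.4439 0.008  0.294 ] ang 91.35 tilt [-0.0004 -0.0006 -1.    ] shift mm [ 1.0413 -0.3827  0.0409] twist rad 0.0008 t 15.95 F [ 3.9717 -0.2293  9.2643] open 0.022916199931891045 q7 -0.3591354600758494
```

```bash
python3 -m crank '[[0.1,-13.7,2.2,0,0],[0.1,-26.1,8.6,0,0],[0.1,-35.8,18.5,0,0],[0.1,-42,31.1,0,0],[0.1,-44,45,0,0]]' 60
python3 -c "
from h import *
go(.4893,-.035,.294,91.3)"
```

```text
time: 16.58
ee_pos: [0.4909, -0.0352, 0.2941]
eef_rot: [0.0, 0.699, 0.715, 0.0]
wrist_force: [0.8, 4.5, 7.1]
opening: 0.0226
pos [ 0.4909 -0.0352  0.2941] ang 91.28 tilt [ 0.0005 -0.0004 -1.    ] shift mm [ 0.2105 -1.6337  0.1183] twist rad -0.0003 t 16.575 F [0.7777 4.5311 7.084 ] open 0.022615028533739066 q7 -0.284337434463771
```

```bash
python3 -m crank '[[0.1,2.3,13.5,0,0],[0.1,8.8,25.7,0,0],[0.1,18.7,35.3,0,0],[0.1,31.3,41.4,0,0],[0.1,45,43.5,0,0]]' 60
python3 -c "
from h import *
go(.5338,.0105,.294,91.3)"
```

```text
time: 17.2
ee_pos: [0.5338, 0.0119, 0.2942]
eef_rot: [0.0, 0.699, 0.715, 0.001]
wrist_force: [1.8, 1.3, 6.1]
opening: 0.023
pos [0.5338 0.0119 0.2942] ang 91.32 tilt [ 0.0019  0.0006 -1.    ] shift mm [-1.388   0.0126  0.2431] twist rad 0.0003 t 17.2 F [1.7761 1.2502 6.0812] open 0.02303215722695569 q7 -0.3930576309563243
```

```bash
python3 -m crank '[[0.1,13.5,-2.4,0,0],[0.1,25.6,-9,0,0],[0.1,35.2,-19,0,0],[0.1,41.4,-32,0,0],[0.1,43.2,-46,0,0]]' 60
python3 -m crank '[[0.1,0,0,0,0],[0.1,0,-1,0,0]]' 60
python3 -c "
from h import *
go(.4875,.0551,.294,91.3)
c=camera('scene'); crop(c['pixels'][:,:,::-1],230,130,430,270,4,'s7.png')"
```

```text
time: 17.82
ee_pos: [0.4859, 0.0548, 0.2943]
eef_rot: [0.0, 0.698, 0.716, 0.001]
wrist_force: [43.9, -1.7, -1.7]
opening: 0.0229
time: 18.08
ee_pos: [0.4863, 0.0544, 0.2946]
eef_rot: [0.001, 0.699, 0.715, 0.003]
wrist_force: [18.5, 6.2, -5.4]
opening: 0.0226
pos [0.4863 0.0544 0.2946] ang 91.37 tilt [ 0.005   0.0023 -1.    ] shift mm [0.7176 1.1687 0.5718] twist rad 0.0012 t 18.075 F [18.486   6.2079 -5.4449] open 0.022626147676336073 q7 -0.4759711745774789
```

View pics/s7.png

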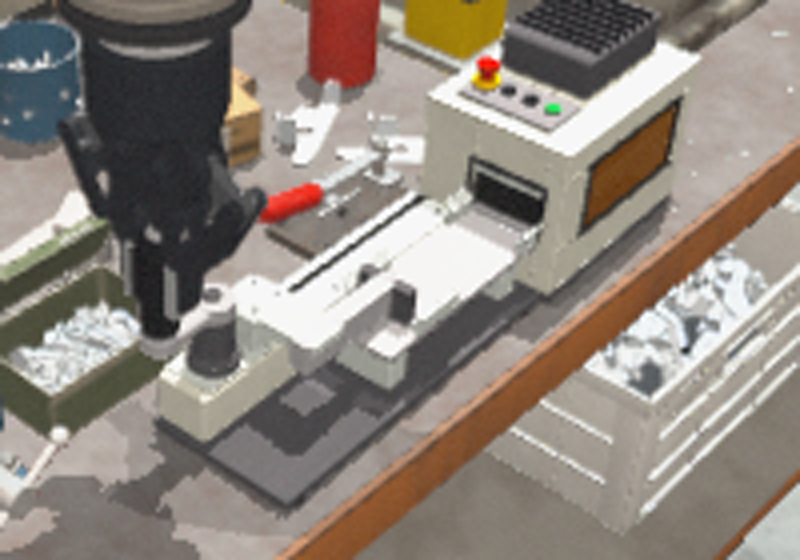

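```bash
python3 -m crank '[[0.1,0,1,0,0],[0.1,0,1,0,0],[0.5,0,1,0,0],[1,0,1,0,0],[1,0,1,0,0]]' 60
python3 -m crank '[[1,0,0,0,0],[1,0,0,-20,0],[1,0,0,-60,0],[1,0,0,-100,0],[1,0,0,-120,0]]' 60
python3 -c "
from h import *
go(.46,-.13,.41,91.3)
c=camera('scene'); crop(c['pixels'][:,:,::-1],230,130,430,270,4,'s8.png')
c=camera('wrist'); cv2.imwrite('pics/w10.png',c['pixels'][:,:,::-1])"
```

```text
time: 18.75
ee_pos: [0.4857, 0.0531, 0.2935]
eef_rot: [-0.0, 0.699, 0.715, -0.0]
wrist_force: [0.2, -0.5, -1.0]
opening: 0.0756
time: 19.38
ee_pos: [0.4861, 0.0534, 0.4158]
eef_rot: [0.001, 0.699, 0.715, 0.001]
wrist_force: [-0.2, 1.1, -1.0]
opening: 0.0853
pos [0.4861 0.0534 0.4158] ang 91.31 tilt [ 0.0021 -0.0001 -1.    ] shift mm [-182.7107  -30.3222    5.7231] twist rad 0.0001 t 19.375 F [-0.1997  1.0744 -0.9885] open 0.08530161830578986 q7 -0.3343195490070649
```

View pics/s8.png

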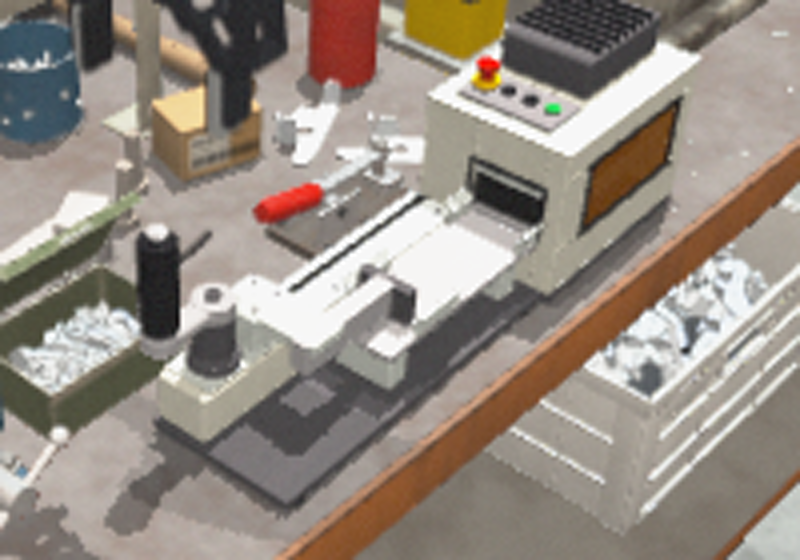

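View pics/w10.png

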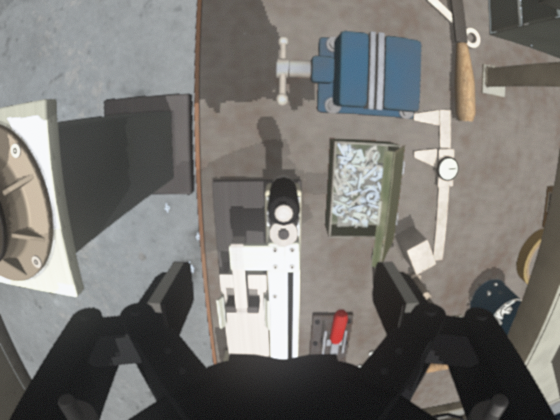

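```bash
python3 -m crank '[[1,0,0,0,0],[1,0,0,0,0]]'
python3 -c "
from workcell import *
print(hand_in())"
```

```text
time: 19.73
ee_pos: [0.4858, 0.0531, 0.4128]
eef_rot: [-0.001, 0.699, 0.715, -0.0]
wrist_force: [-0.3, -0.8, 0.7]
opening: 0.0854
the job is handed in; nothing more can be done
None
```

I laid the block in the tray and gripped the crank by its sleeve. I wound it one and a quarter turns clockwise until the stop pushed back at about 20 N. I then wound it back with the sleeve held throughout, let go, lifted clear and handed in at about 19.7 s.

**Tray:** the wrist and scene pictures showed the block flat between the rails, with the fingers open and clear.

**After release:** the last pictures show the tray empty, the port black as at the start (flap hanging shut), and the sleeve and pusher back at their home positions. The robot is touching nothing.

**Not checked directly:** the amber window did not show the block, so its final place inside is inferred from the crank reaching its stop. The crank and flap angles were judged by eye only.

**Rough spot:** winding off-circle by a millimetre or two gave up to about 15 N of side force. I also pressed the home stop at about 44 N for a moment at the wrist, well under the 120 N wrist limit. I did not separately check the 40 N limit on arm and gripper-body contact, but only the fingers were on the sleeve.

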